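Pack the pillar candle and shut the gift box

ROBOT

A 6-joint arm with a two-finger parallel gripper is mounted at the origin on the work surface. World frame = base frame: x ahead of the robot, y to its left, z up, the work surface at z = 0. Lengths are in m, angles in degrees, forces in N, time in s.
With the tool pointing down it reaches from about 0.375 to 0.925 m from the base axis. Payload 5.7 kg.
Tool frame: the origin (TCP) lies at the very end of the fingers, on their centre line; the grasp point (between the pads) lies behind it (arm.tcp_to_grasp is the z of the grasp point in the tool frame, in m); z points along the fingers, y is the line along which they close (so a half turn about z gives the same grasp; the last joint's range is limited). The gripper opens to 85 mm and grips with 20 to 120 N. Pads are 22 mm wide; open, the fingers measure 114 mm over their backs; the gripper's body (76 mm by 85 mm) begins 54 mm behind the grasp point. The pads swing forward as they close: fully open they stand 13 mm farther back than shut.
Start: joints at [65.483, 20.558, 86.54, -0, 72.909, -6.595], TCP at [0.185, 0.571, 0.231] pointing down, gripper open.
Joint ranges: [-170.27, 170.27], [-57.76, 135], [12.27, 136.19], [-55.21, 235.2], [11.17, 155.16], [-170.74, 170.74]. Speed limits (degrees/s): [136.94, 136.94, 180, 180, 180, 180].

INTERFACE

Orientations are given as a 3x3 rotation matrix whose columns are the frame's x, y, z axes.
In Python, from workcell import get_obs, cams, close_job, arm gives the robot as it stands.
- The arm moves only by the tool play_rows, never from a script. Its argument "moves" is a list of rows, each an object of numbers: "wx", "wy", "wz": the turn, a rotation vector about the tool's x, y, z in degrees; "dx", "dy", "dz": the shift along the tool's x, y, z in mm; "grip": the closure, from 0 (fully open) to 1 (shut). A call has 1 to 8 rows; each row shifts and turns the commanded pose from where the row before left it, along the tool's axes as they then stand; what a row does not reach is not made up. A row lasts 1/12 s, in which the tool goes at most 41.7 mm and 7.16 degrees, less where a joint would pass 70% of its speed; a pose out of reach is approached as far as the arm can. A call with a gripper value outside its range is refused whole. The fingers move at their own pace and stop on an object; the grip force is fixed at half the most. Time passes only in rows, so rows that do not move let the fingers close. It gives the time, the measured TCP pose, the force, the opening and the grip force at its end, in the units of the state.
- get_obs(): the state, without advancing time (a new reading comes with each control period).
- cams.get_image(name): name is "scene" or "top" or "wrist"; returns a dict with "frame" (384x512x3 uint8, blue, green, red), "mtx" (3x3 intrinsics, pixels), "dist" ([k1, k2, p1, p2, k3] as OpenCV has them; the pictures are not rectified), "xyz" and "attitude" of the camera in the world. Camera axes: x right, y down, z forward; pixel columns grow to the right and rows downward; lengths in m; the calibration is good to about 2 mm. A picture is of the moment at which its call begins. There is no depth.
- close_job(): hands the job in; it is judged then, once.
The state is a dict: "t": time; "joint_pos": joint angles; "dq": joint speeds; "tau": joint torques, N m; "position": TCP position; "orientation": TCP orientation; "contact_force": force on the tool from outside, world axes, zero at the start; "ft_torque": the same for the moment, N m; "opening": finger opening in m; "grip_force": force on a finger pad.
Only numpy, scipy, OpenCV 4.12 (cv2) and the standard library are available. Lean on these libraries where they do the work, as an engineer would, in place of code of your own. Each camera call takes 0.05 s, during which the arm holds its last target. There are 200 camera calls.

TASK

Finish the wooden gift box for a customer: stand the shorter of the two pillar candles upright in the middle of the box's free, larger compartment, setting it down rather than dropping it, while the lid is open. Then lower the hinged lid gently until it lies fully closed on the box. Leave the tall candle, the tin in the box, the bowl, the bottle and the flowerpot where they are.

Things in the scene. Friction and masses are not known exactly. Their poses are not given: they have to be found in the camera images.
- giftbox: pale wooden box fixed to the table, 170 (its x) x 220 (its y) x 105 mm high, walls and floor 8 mm; origin at the centre of its underside, z up. Lid hinge along its +x rim. At y = +35 mm a divider 4 mm thick, its top 48 mm above the table, parts the small compartment (+y, with the tin) from the large free one (-y, 154 x 135 mm inside, 97 mm from floor to closed lid)
- compartment (a point): centre of the floor of the large free compartment (8 mm above the table); axes as the box's
- lid (a joint): angle of the lid: 0 = closed and lying flat on the rim, grows as it opens, pi/2 = upright, at most 1.95. Its stiff hinge holds the lid wherever it is left; about 3 N at the free edge moves it
- lid_hinge (a point): middle of the hinge line, 105 mm above the table at the box's +x rim; axes move with the lid: a plain board without handle that reaches 182 mm from here along its -x, is 220 mm wide along its y and 8 mm thick along +z (the outer face, on top when closed)
- lid_edge (a point): middle of the lid's free edge, at half thickness, 182 mm from the hinge; when closed it overhangs the box's front by 12 mm
- candle_short: the shorter pillar candle, upright wax cylinder 60 mm in diameter, 80 mm high (plus a thin 10 mm wick), 0.2 kg; origin at the centre of its underside
- candle_tall: the taller pillar candle, same wax and diameter (60 mm) but 125 mm high, too tall for the box; origin at the centre of its underside; stays where it is
- tin: flat round metal tin, 57 mm in diameter, 35 mm high, standing in the box's small compartment; origin at the centre of its underside
- bowl: round green glass bowl, 112 mm in diameter, 90 mm high; origin at the centre of its underside
- bottle: standing amber glass bottle, 56 mm in diameter, 200 mm high; origin at the centre of its underside
- flowerpot: black plant pot with orange flowers, 94 mm in diameter, pot 85 mm high, flowers up to 150 mm; origin at the centre of its underside

How it is judged (in metres and radians):
On the way, in this order (a step that is already met when the one before it is completed fails the run):
1. the short candle stands upright and let go on the floor of the large free compartment, its axis within 25 mm of the compartment's centre, with the lid still open (above 1 rad) (horizontal distance between candle_short and compartment below 0.025 m and z of candle_short in the frame of compartment between -0.006 and 0.006 m and angle between candle_short's own z axis and vertical below 0.1 rad and contact force between candle_short and the fingers below 0.2 N and linear speed of candle_short below 0.03 m/s and value of joint lid above 1 rad), for 0.2 s.
2. the lid is lowered fully closed (within 0.03 rad, about 5 mm at its free edge) (value of joint lid below 0.03 rad), for 0.2 s.
At the end, for the whole second after the job is handed in: The short candle stands upright (within 0.1 rad), released and at rest, on the floor of the large compartment with its axis within 25 mm of the compartment's centre, and the lid lies still and closed within 0.03 rad (about 5 mm at its free edge) (horizontal distance between candle_short and compartment below 0.025 m and z of candle_short in the frame of compartment between -0.006 and 0.006 m and angle between candle_short's own z axis and vertical below 0.1 rad and contact force between candle_short and the fingers below 0.2 N and linear speed of candle_short below 0.03 m/s and value of joint lid below 0.03 rad and velocity of joint lid between -0.05 and 0.05 rad/s); the robot touches nothing.
It fails at once if the lid is slammed: once below 1.2 rad, it swings towards closed faster than 1.5 rad/s (about 0.27 m/s at its free edge) (value of joint lid below 1.2 rad and velocity of joint lid below -1.5 rad/s).
It fails at once if the short candle is let go over the large compartment more than 25 mm above its floor (x of candle_short in the frame of compartment between -0.05 and 0.05 m and y of candle_short in the frame of compartment between -0.045 and 0.045 m and z of candle_short in the frame of compartment above 0.025 m and contact force between candle_short and the fingers below 0.05 N).
It fails at once if the tall candle, the tin, the bowl, the bottle or the flowerpot is moved by more than 20 mm (distance of any of candle_tall, bowl, bottle, flowerpot, tin from where it was at the start of the episode above 0.02 m).
It also fails if it takes over 59 s, if anything falls off the work surface, if the arm or the gripper's body presses on something with over 40 N, if the wrist force passes 120 N, or if a joint passes its speed limit or range.

## Working session

There is one attempt and no reset: what is moved stays moved. The work goes in short steps, Python scripts to look and compute and a tool call to move; the robot and the scene stay as the last step left them, time stands still between calls to the robot, and variables do not carry over. Pictures are saved under pics/ and viewed, at most 10 in all, crops included, and the job is handed in when it is done.

Besides the shell and the picture viewer there is one more tool, called after ">>>" as a command line: name --argument value ..., lists and objects as JSON in quotes. play_rows: Moves the arm, as the interface text tells. Its arguments: {"type":"object","properties":{"moves":{"type":"array","items":{"type":"object","properties":{"wx":{"type":"number"},"wy":{"type":"number"},"wz":{"type":"number"},"dx":{"type":"number"},"dy":{"type":"number"},"dz":{"type":"number"},"grip":{"type":"number"}}}}},"required":["moves"]}

```bash
mkdir -p pics; ls
python3 - <<'E'
from workcell import get_obs,cams,arm
import cv2,numpy as np
print(get_obs()); print(arm.tcp_to_grasp)
for n in ["scene","top"]:
    d=cams.get_image(n); cv2.imwrite(f"pics/{n}0.png",d["frame"]); print(n,d["mtx"],d["dist"],d["xyz"],d["attitude"])
E
```

```text
pics
{'t': 0.0, 'joint_pos': array([ 6.54841914e+01,  2.05981199e+01,  8.66002720e+01, -1.88499925e-03,
        7.29083950e+01, -6.59553732e+00]), 'dq': array([ 0.0150763 ,  0.01366894, -0.03230201, -0.00872255, -0.03944598,
        0.01717506]), 'tau': array([ 1.44087076e-03, -5.27613223e+01, -2.78616571e+01,  3.42298972e-05,
        1.31571415e-02, -9.85293298e-06]), 'position': array([0.18435262, 0.57024744, 0.23044314]), 'orientation': array([[-9.51488517e-01,  3.07683355e-01, -7.44753983e-04],
       [ 3.07684202e-01,  9.51487000e-01, -1.70880410e-03],
       [ 1.82853154e-04, -1.85505652e-03, -9.99998263e-01]]), 'contact_force': array([ 0.6131634 , -0.38962801, -0.04372317]), 'ft_torque': array([-0.02742617,  0.0313421 , -0.02530245]), 'grip_force': 0.0, 'opening': 0.08529560792318018}
-0.0187
scene [[420.22086875   0.         251.97895113]
 [  0.         420.22086875 188.00657573]
 [  0.           0.           1.        ]] [0.03888614 0.         0.         0.         0.        ] [0.47875694 0.62629453 1.27993066] [[-9.83137005e-01 -1.63675490e-01  8.15595668e-02]
 [-1.82870273e-01  8.79199513e-01 -4.39962135e-01]
 [ 3.03886526e-04 -4.47457876e-01 -8.94304957e-01]]
top [[441.03783896   0.         255.72908913]
 [  0.         441.03783896 188.04641754]
 [  0.           0.           1.        ]] [-0.06108048  0.          0.          0.          0.        ] [0.38955019 0.03075015 1.36842885] [[-0.02225904 -0.98688923  0.15985674]
 [-0.99975158  0.0217894  -0.00469035]
 [ 0.00114568 -0.15992143 -0.98712908]]
```

View pics/scene0.png

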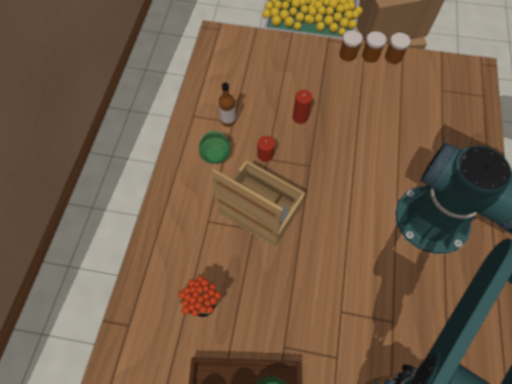

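View pics/top0.png

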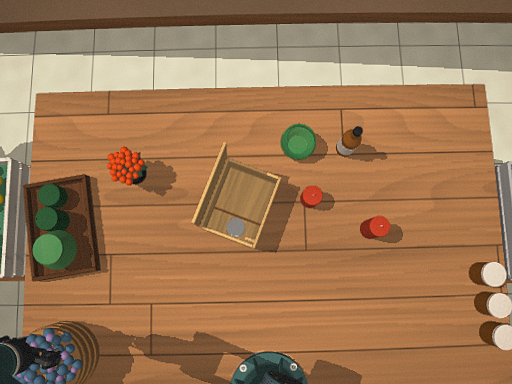

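Top view: box around (240,200) with its lid open on the left, tin at (235,228), short candle at (312,197), tall one at (375,227), bowl at (298,142). Next I zoom in for the box corners.

Run:
```python
import cv2,numpy as np
a=cv2.imread("pics/top0.png")[130:260,180:330]; b=cv2.imread("pics/scene0.png")[120:250,195:325]
cv2.imwrite("pics/topz.png",cv2.resize(a,None,fx=5,fy=4.5,interpolation=cv2.INTER_CUBIC) if 0 else cv2.resize(a,None,fx=4.5,fy=4.5,interpolation=cv2.INTER_CUBIC))
cv2.imwrite("pics/scz.png",cv2.resize(b,None,fx=4.5,fy=4.5,interpolation=cv2.INTER_CUBIC))
```

```text
(no output)
```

View pics/topz.png

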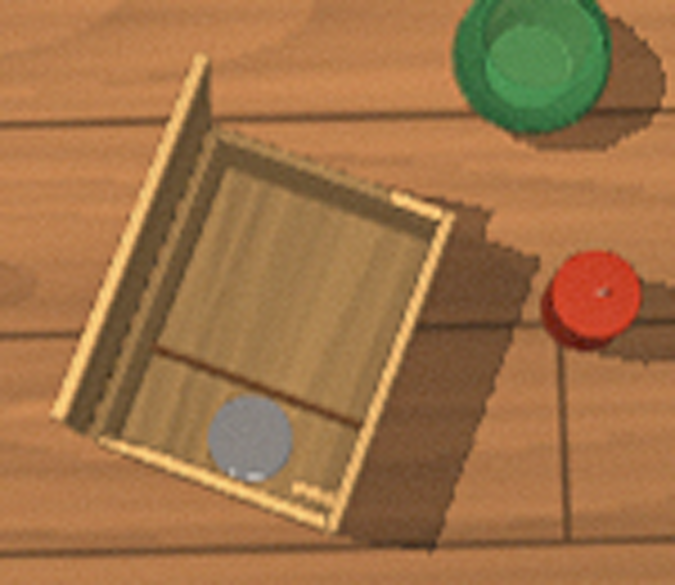

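View pics/scz.png

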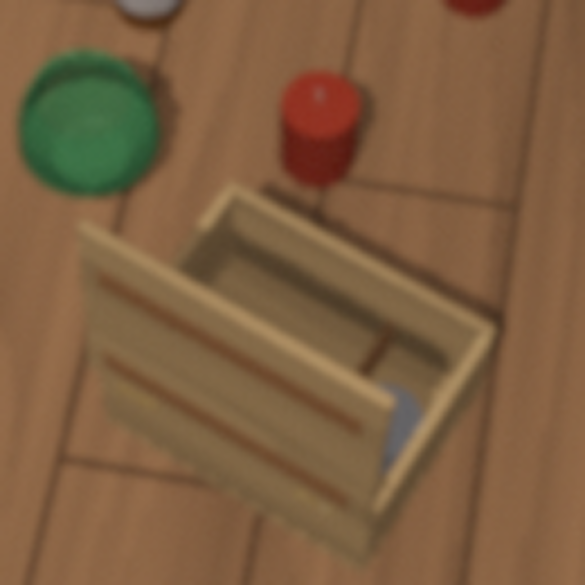

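Top zoom: front rim corners at (455,213) and (335,532), hinge end corners (218,130) and (98,440), lid edge from (200,55) to (58,415), short candle's top disc centre about (597,297). Scene zoom: front corners (235,187) and (497,327), hinge/+y corner (375,515), lid edge (82,228) to (395,402), candle top about (320,105).

```bash
cat > h.py <<'E'
import numpy as np,cv2
from workcell import get_obs,cams,arm
def ray(d,uv):
    n=cv2.undistortPoints(np.array([[uv]],float),np.array(d["mtx"]),np.array(d["dist"]))[0,0]
    return np.array(d["xyz"]),np.array(d["attitude"])@np.array([n[0],n[1],1])
def onz(d,uv,z):
    o,v=ray(d,uv); return o+v*(z-o[2])/v[2]
def tri(d1,u1,d2,u2):
    A=[];b=[]
    for d,u in((d1,u1),(d2,u2)):
        o,v=ray(d,u); v=v/np.linalg.norm(v); P=np.eye(3)-np.outer(v,v); A.append(P);b.append(P@o)
    return np.linalg.lstsq(np.vstack(A),np.hstack(b),rcond=None)[0]
def uz(p,o,s=4.5): return [(p[0]+.5)/s-.5+o[0],(p[1]+.5)/s-.5+o[1]]
E
python3 - <<'E'
from h import *
np.set_printoptions(precision=4,suppress=True)
T=cams.get_image("top");S=cams.get_image("scene")
t=lambda *p:uz(p,(180,130)); s=lambda *p:uz(p,(195,120))
for n,p in dict(f_my=t(455,213),f_py=t(335,532),h_py=t(98,440),h_my=t(218,130)).items(): print(n,onz(T,p,.105))
for n,p in dict(f_my=s(235,187),f_py=s(497,327),h_py=s(375,515)).items(): print("S",n,onz(S,p,.105))
print("tri f",tri(T,t(455,213),S,s(235,187)),tri(T,t(335,532),S,s(497,327)))
print("lid edge",tri(T,t(200,55),S,s(82,228)),tri(T,t(58,415),S,s(395,402)))
print("tin top",onz(T,t(250,437),.043))
print("bowl",onz(T,t(532,55),.09))
for n,D in(("T",T),("S",S)):
    f=D["frame"].astype(int);b,g,r=f[...,0],f[...,1],f[...,2]
    m=((r>90)&(g<.45*r)&(b<.45*r)).astype(np.uint8)
    k,l,st,c=cv2.connectedComponentsWithStats(m)
    for i in range(1,k):
        if 40<st[i,4]<900:
            mm=l==i; rr=r[mm]; th=cv2.threshold(rr.astype(np.uint8),0,255,cv2.THRESH_OTSU)[0]
            tm=(mm&(r>th)); ys,xs=np.nonzero(tm); u=[xs.mean(),ys.mean()]
            print(n,st[i],c[i],th,u,"top@.08",onz(D,u,.08)[:2],"@.125",onz(D,u,.125)[:2],"blob@.04",onz(D,c[i],.04)[:2])
E
```

```text
f_my [ 0.6253 -0.0488  0.105 ]
f_py [0.4221 0.0333 0.105 ]
h_py [0.4835 0.1829 0.105 ]
h_my [0.6838 0.104  0.105 ]
S f_my [ 0.62  -0.044  0.105]
S f_py [0.421  0.0327 0.105 ]
S h_py [0.4824 0.1842 0.105 ]
tri f [ 0.6238 -0.0489  0.0976] [0.4216 0.0334 0.1066]
lid edge [0.6843 0.1033 0.285 ] [0.4826 0.1829 0.2877]
tin top [0.4879 0.0888 0.043 ]
bowl [ 0.7338 -0.1044  0.09  ]
T [107 147  37  38 859] [124.007  165.1222] 190.0 [np.float64(122.55343511450381), np.float64(164.65648854961833)] top@.08 [0.6781 0.4227] @.125 [0.668 0.409] blob@.04 [0.6855 0.4303]
T [300 186  23  22 360] [311.0556 196.2167] 154.0 [np.float64(312.03401360544217), np.float64(194.9625850340136)] top@.08 [ 0.5738 -0.1413] @.125 [ 0.5674 -0.1353] blob@.04 [ 0.5758 -0.1435]
T [360 216  30  23 502] [374.7151 227.1235] 152.0 [np.float64(379.30379746835445), np.float64(225.73101265822785)] top@.08 [ 0.4782 -0.3355] @.125 [ 0.4751 -0.3227] blob@.04 [ 0.4771 -0.3326]
S [294  90  18  33 428] [301.7593 105.8458] 121.0 [np.float64(303.4723926380368), np.float64(96.65644171779141)] top@.08 [ 0.474  -0.3565] @.125 [ 0.4742 -0.3197] blob@.04 [ 0.4746 -0.3465]
S [258 137  17  24 326] [265.2669 147.9294] 122.0 [np.float64(265.77472527472526), np.float64(143.21428571428572)] top@.08 [ 0.5733 -0.1385] @.125 [ 0.5698 -0.1099] blob@.04 [ 0.575  -0.1447]
```

```bash
cat >> h.py <<'E'
np.set_printoptions(precision=4,suppress=True)
X=np.array([.37,.929,0]);Y=np.array([-.929,.37,0]);C=np.array([.5545,.072,0])
def box(p): q=np.array(p)-C; return np.array([q@X,q@Y,q[2]])
def wld(bx,by,z): return C+X*bx+Y*by+np.array([0,0,z])
def rel(p,o=None):
    o=o or get_obs(); return np.array(o["orientation"]).T@(np.array(p)-o["position"])*1000
E
python3 - <<'E'
from h import *
T=cams.get_image("top")
t=lambda *p:uz(p,(180,130))
for p,z in (((155,349),.048),((362,425),.048),((229,168),.008),((432,237),.008),((455,213),.105),((335,532),.105),((218,130),.105),((98,440),.105),((442,218),.105),((327,518),.105)): print(p,z,box(onz(T,t(*p),z)))
print(wld(0,-.0345,0),rel([.184,.571,.36]),rel([.574,-.141,.36]))
E
```

```text
(155, 349) 0.048 [0.0712 0.0356 0.048 ]
(362, 425) 0.048 [-0.0764  0.0348  0.048 ]
(229, 168) 0.008 [ 0.0741 -0.1044  0.008 ]
(432, 237) 0.008 [-0.0758 -0.108   0.008 ]
(455, 213) 0.105 [-0.086  -0.1105  0.105 ]
(335, 532) 0.105 [-0.0849  0.1087  0.105 ]
(218, 130) 0.105 [ 0.0776 -0.1083  0.105 ]
(98, 440) 0.105 [0.0767 0.107  0.105 ]
(442, 218) 0.105 [-0.0793 -0.1045  0.105 ]
(327, 518) 0.105 [-0.0771  0.1022  0.105 ]
[0.5866 0.0592 0.    ] [   0.6295    0.13   -129.12  ] [-589.5433 -557.3105 -128.6721]
```

>>> play_rows --moves '[{"dz": -32, "grip": 0}, {"dz": -32, "wz": 1.9, "grip": 0}, {"dz": -32, "wz": 1.9, "grip": 0}, {"dz": -32, "grip": 0}]'

```text
invalid input at $.moves[0]: expected keys wx, wy, wz, dx, dy, dz, grip
```

```bash
python3 -c "
from h import *
print(get_obs()['position'],get_obs()['orientation'],rel([.574,-.141,.30]))"
```

```text
[0.1845 0.5706 0.2309] [[-0.9515  0.3077 -0.0004]
 [ 0.3077  0.9515 -0.0009]
 [ 0.0001 -0.0009 -1.    ]] [-589.5506 -557.2545  -68.6721]
```

All keys are needed in each row.

>>> play_rows --moves '[{"wx": 0, "wy": 0, "wz": 0, "dx": 0, "dy": 0, "dz": -32, "grip": 0}, {"wx": 0, "wy": 0, "wz": 1.9, "dx": 0, "dy": 0, "dz": -32, "grip": 0}, {"wx": 0, "wy": 0, "wz": 1.9, "dx": 0, "dy": 0, "dz": -32, "grip": 0}, {"wx": 0, "wy": 0, "wz": 0, "dx": 0, "dy": 0, "dz": -32, "grip": 0}]'

```text
t: 0.58
position: [0.1845, 0.5705, 0.3604]
orientation: [[-0.928, 0.372, -0.0], [0.372, 0.928, -0.001], [0.0, -0.001, -1.0]]
contact_force: [0.1, 0.7, -0.4]
opening: 0.0854
grip_force: 0.0
```

```bash
python3 -c "
from h import *
print(get_obs()['position'],get_obs()['orientation'],rel([.574,-.141,.30]))"
```

```text
[0.1845 0.5705 0.3604] [[-0.9284  0.3717 -0.0004]
 [ 0.3717  0.9284 -0.0008]
 [ 0.0001 -0.0009 -1.    ]] [-626.0939 -515.6628   60.8669]
```

>>> play_rows --moves '[{"wx": 0, "wy": 0, "wz": 0, "dx": -26, "dy": -21.5, "dz": 0, "grip": 0}, {"wx": 0, "wy": 0, "wz": 0, "dx": -26, "dy": -21.5, "dz": 0, "grip": 0}, {"wx": 0, "wy": 0, "wz": 0, "dx": -26, "dy": -21.5, "dz": 0, "grip": 0}, {"wx": 0, "wy": 0, "wz": 0, "dx": -26, "dy": -21.5, "dz": 0, "grip": 0}, {"wx": 0, "wy": 0, "wz": 0, "dx": -26, "dy": -21.5, "dz": 0, "grip": 0}, {"wx": 0, "wy": 0, "wz": 0, "dx": -26, "dy": -21.5, "dz": 0, "grip": 0}, {"wx": 0, "wy": 0, "wz": 0, "dx": -26, "dy": -21.5, "dz": 0, "grip": 0}, {"wx": 0, "wy": 0, "wz": 0, "dx": -26, "dy": -21.5, "dz": 0, "grip": 0}]'

```text
t: 1.25
position: [0.3145, 0.3325, 0.3593]
orientation: [[-0.929, 0.37, 0.0], [0.37, 0.929, -0.0], [-0.0, -0.0, -1.0]]
contact_force: [0.5, 0.6, 0.3]
opening: 0.0852
grip_force: 0.0
```

>>> play_rows --moves '[{"wx": 0, "wy": 0, "wz": 0, "dx": -26, "dy": -21.5, "dz": 0, "grip": 0}, {"wx": 0, "wy": 0, "wz": 0, "dx": -26, "dy": -21.5, "dz": 0, "grip": 0}, {"wx": 0, "wy": 0, "wz": 0, "dx": -26, "dy": -21.5, "dz": 0, "grip": 0}, {"wx": 0, "wy": 0, "wz": 0, "dx": -26, "dy": -21.5, "dz": 0, "grip": 0}, {"wx": 0, "wy": 0, "wz": 0, "dx": -26, "dy": -21.5, "dz": 0, "grip": 0}, {"wx": 0, "wy": 0, "wz": 0, "dx": -26, "dy": -21.5, "dz": 0, "grip": 0}, {"wx": 0, "wy": 0, "wz": 0, "dx": -26, "dy": -21.5, "dz": 0, "grip": 0}, {"wx": 0, "wy": 0, "wz": 0, "dx": -26, "dy": -21.5, "dz": 0, "grip": 0}]'

```text
t: 1.92
position: [0.4441, 0.0957, 0.3594]
orientation: [[-0.929, 0.37, 0.0], [0.37, 0.929, -0.0], [-0.0, 0.0, -1.0]]
contact_force: [0.6, 1.5, -0.5]
opening: 0.0854
grip_force: 0.0
```

>>> play_rows --moves '[{"wx": 0, "wy": 0, "wz": 0, "dx": -26, "dy": -21.5, "dz": 0, "grip": 0}, {"wx": 0, "wy": 0, "wz": 0, "dx": -26, "dy": -21.5, "dz": 0, "grip": 0}, {"wx": 0, "wy": 0, "wz": 0, "dx": -26, "dy": -21.5, "dz": 0, "grip": 0}, {"wx": 0, "wy": 0, "wz": 0, "dx": -26, "dy": -21.5, "dz": 0, "grip": 0}, {"wx": 0, "wy": 0, "wz": 0, "dx": -26, "dy": -21.5, "dz": 0, "grip": 0}, {"wx": 0, "wy": 0, "wz": 0, "dx": -26, "dy": -21.5, "dz": 0, "grip": 0}, {"wx": 0, "wy": 0, "wz": 0, "dx": -26, "dy": -21.5, "dz": 0, "grip": 0}, {"wx": 0, "wy": 0, "wz": 0, "dx": -26, "dy": -21.5, "dz": 0, "grip": 0}]'

```text
t: 2.58
position: [0.5738, -0.141, 0.3591]
orientation: [[-0.929, 0.37, -0.0], [0.37, 0.929, 0.0], [0.0, -0.0, -1.0]]
contact_force: [1.3, 0.7, 0.3]
opening: 0.0853
grip_force: 0.0
```

```bash
python3 -c "
from h import *
o=get_obs()
print(o['position'],o['orientation'],o['joint_pos'],rel([.574,-.1415,.036]))
d=cams.get_image('wrist')
cv2.imwrite('pics/w1.png',d['frame'])
f=d['frame'].astype(int);b,g,r=f[...,0],f[...,1],f[...,2]
m=((r>90)&(g<.45*r)&(b<.45*r)).astype(np.uint8)
k,l,st,c=cv2.connectedComponentsWithStats(m)
for i in range(1,k):
  if st[i,4]>200:
    mm=l==i
    th=cv2.threshold(r[mm].astype(np.uint8),0,255,cv2.THRESH_OTSU)[0]
    ys,xs=np.nonzero(mm&(r>th))
    print(st[i],c[i],th,onz(d,[xs.mean(),ys.mean()],.08),onz(d,c[i],.05))
"
```

```text
[ 0.5738 -0.141   0.3591] [[-0.9289  0.3704 -0.0003]
 [ 0.3704  0.9289  0.0001]
 [ 0.0003 -0.     -1.    ]] [-20.5064  14.8783  76.855   -0.0005  88.2819 -88.7683] [ -0.4705  -0.3385 323.1476]
[  68  105   78   52 2822] [105.3079 128.2835] 186.0 [ 0.4745 -0.351   0.08  ] [ 0.4757 -0.3447  0.05  ]
[ 233  119   41   46 1411] [253.1538 142.017 ] 187.0 [ 0.5749 -0.1453  0.08  ] [ 0.5775 -0.1471  0.05  ]
```

View pics/w1.png

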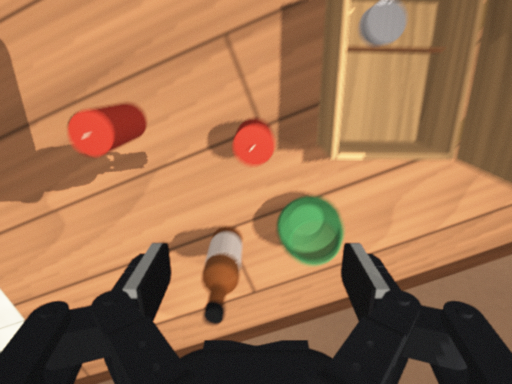

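Wrist view: short candle at (253,142), tall one at (95,132), box at upper right, and nothing in the way between the fingers. I descend now.

>>> play_rows --moves '[{"wx": 0, "wy": 0, "wz": 0, "dx": -1, "dy": -1.5, "dz": 38, "grip": 0}, {"wx": 0, "wy": 0, "wz": 0, "dx": 0, "dy": 0, "dz": 38, "grip": 0}, {"wx": 0, "wy": 0, "wz": 0, "dx": 0, "dy": 0, "dz": 38, "grip": 0}, {"wx": 0, "wy": 0, "wz": 0, "dx": 0, "dy": 0, "dz": 38, "grip": 0}, {"wx": 0, "wy": 0, "wz": 0, "dx": 0, "dy": 0, "dz": 38, "grip": 0}, {"wx": 0, "wy": 0, "wz": 0, "dx": 0, "dy": 0, "dz": 30, "grip": 0}, {"wx": 0, "wy": 0, "wz": 0, "dx": 0, "dy": 0, "dz": 20, "grip": 0}, {"wx": 0, "wy": 0, "wz": 0, "dx": 0, "dy": 0, "dz": 15, "grip": 0}]'

```text
t: 3.3
position: [0.5719, -0.1404, 0.1016]
orientation: [[-0.929, 0.37, -0.004], [0.37, 0.929, 0.001], [0.004, -0.0, -1.0]]
contact_force: [-0.1, -0.4, 0.3]
opening: 0.0855
grip_force: 0.0
```

>>> play_rows --moves '[{"wx": 0, "wy": 0, "wz": 0, "dx": 0, "dy": 0, "dz": 15, "grip": 0}, {"wx": 0, "wy": 0, "wz": 0, "dx": 0, "dy": 0, "dz": 15, "grip": 0}, {"wx": 0, "wy": 0, "wz": 0, "dx": 0, "dy": 0, "dz": 15, "grip": 0}, {"wx": 0, "wy": 0, "wz": 0, "dx": 0, "dy": 0, "dz": 15, "grip": 0}, {"wx": 0, "wy": 0, "wz": 0, "dx": 0, "dy": 0, "dz": 8, "grip": 0}, {"wx": 0, "wy": 0, "wz": 0, "dx": 0, "dy": 0, "dz": 0, "grip": 0.1}, {"wx": 0, "wy": 0, "wz": 0, "dx": 0, "dy": 0, "dz": 0, "grip": 0.2}, {"wx": 0, "wy": 0, "wz": 0, "dx": 0, "dy": 0, "dz": 0, "grip": 0.3}]'

```text
t: 3.97
position: [0.5743, -0.1415, 0.0371]
orientation: [[-0.929, 0.37, 0.001], [0.37, 0.929, -0.001], [-0.001, -0.0, -1.0]]
contact_force: [-0.6, -2.1, 1.7]
opening: 0.0599
grip_force: 0.8
```

>>> play_rows --moves '[{"wx": 0, "wy": 0, "wz": 0, "dx": 0, "dy": 0, "dz": 0, "grip": 0.4}, {"wx": 0, "wy": 0, "wz": 0, "dx": 0, "dy": 0, "dz": 0, "grip": 0.5}, {"wx": 0, "wy": 0, "wz": 0, "dx": 0, "dy": 0, "dz": 0, "grip": 0.7}, {"wx": 0, "wy": 0, "wz": 0, "dx": 0, "dy": 0, "dz": 0, "grip": 1}, {"wx": 0, "wy": 0, "wz": 0, "dx": 0, "dy": 0, "dz": 0, "grip": 1}, {"wx": 0, "wy": 0, "wz": 0, "dx": 0, "dy": 0, "dz": 0, "grip": 1}]'

```text
t: 4.47
position: [0.5745, -0.1415, 0.0374]
orientation: [[-0.929, 0.37, 0.002], [0.37, 0.929, -0.001], [-0.002, -0.0, -1.0]]
contact_force: [-0.8, 0.1, 5.6]
opening: 0.0591
grip_force: 64.3
```

>>> play_rows --moves '[{"wx": 0, "wy": 0, "wz": 0, "dx": 0, "dy": 0, "dz": -8, "grip": 1}, {"wx": 0, "wy": 0, "wz": 0, "dx": 0, "dy": 0, "dz": -20, "grip": 1}, {"wx": 0, "wy": 0, "wz": 0, "dx": 0, "dy": 0, "dz": -30, "grip": 1}, {"wx": 0, "wy": 0, "wz": 0, "dx": 0, "dy": 0, "dz": -30, "grip": 1}, {"wx": 0, "wy": 0, "wz": 0, "dx": 0, "dy": 0, "dz": -30, "grip": 1}, {"wx": 0, "wy": 0, "wz": 0, "dx": 0, "dy": 0, "dz": -30, "grip": 1}, {"wx": 0, "wy": 0, "wz": 0, "dx": 0, "dy": 0, "dz": -20, "grip": 1}, {"wx": 0, "wy": 0, "wz": 0, "dx": 0, "dy": 0, "dz": 0, "grip": 1}]'

```text
t: 5.13
position: [0.5764, -0.1421, 0.2096]
orientation: [[-0.929, 0.37, 0.008], [0.37, 0.929, -0.003], [-0.009, 0.0, -1.0]]
contact_force: [1.2, -0.8, -1.1]
opening: 0.059
grip_force: 64.9
```

>>> play_rows --moves '[{"wx": 0, "wy": 0, "wz": 0, "dx": 6, "dy": 18, "dz": 0, "grip": 1}, {"wx": 0, "wy": 0, "wz": 0, "dx": 9, "dy": 28, "dz": 0, "grip": 1}, {"wx": 0, "wy": 0, "wz": 0, "dx": 9, "dy": 28, "dz": 0, "grip": 1}, {"wx": 0, "wy": 0, "wz": 0, "dx": 9, "dy": 28, "dz": 0, "grip": 1}, {"wx": 0, "wy": 0, "wz": 0, "dx": 9, "dy": 28, "dz": 0, "grip": 1}, {"wx": 0, "wy": 0, "wz": 0, "dx": 9, "dy": 28, "dz": 0, "grip": 1}, {"wx": 0, "wy": 0, "wz": 0, "dx": 9, "dy": 22, "dz": 0, "grip": 1}, {"wx": 0, "wy": 0, "wz": 0, "dx": 3, "dy": 10, "dz": 0, "grip": 1}]'

```text
t: 5.8
position: [0.5839, 0.0617, 0.2029]
orientation: [[-0.93, 0.368, -0.003], [0.368, 0.93, 0.001], [0.003, 0.0, -1.0]]
contact_force: [-0.2, 0.1, -2.5]
opening: 0.0591
grip_force: 65.2
```

```bash
python3 -c "
from h import *
o=get_obs()
print(o['position'],o['opening'],o['grip_force'],o['contact_force'],box(o['position']),rel(wld(-.001,-.0345,.0454)))
d=cams.get_image('top')
a=d['frame'][110:260,160:360]
cv2.imwrite('pics/t2.png',cv2.resize(a,None,fx=4,fy=4,interpolation=cv2.INTER_CUBIC))
"
```

```text
[0.5839 0.0617 0.2029] 0.059051331428137746 65.1576554775238 [-0.1971  0.1092 -2.4525] [ 0.0013 -0.0312  0.2029] [ -3.8405  -2.3614 157.5096]
```

View pics/t2.png

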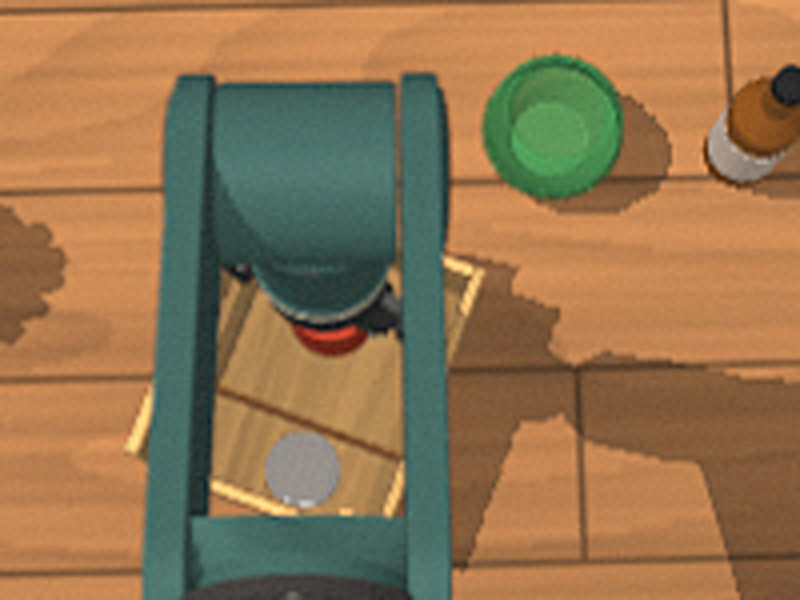

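Top view: candle (red, zoomed (330,338)) is over the large compartment, and the forearm fork spans 150–450. The fork may come near the upright lid, so I check from the scene camera before lowering.

```bash
python3 -c "
from h import *
d=cams.get_image('scene')
a=d['frame'][60:240,180:420]
cv2.imwrite('pics/s2.png',cv2.resize(a,None,fx=3.33333,fy=3.33333,interpolation=cv2.INTER_CUBIC))
w=cams.get_image('wrist'); print(w['xyz'],rel(w['xyz']),w['attitude'])
"
```

```text
[0.5072 0.0905 0.3455] [  84.0023    0.562  -141.9523] [[ 0.3675  0.8803  0.3   ]
 [ 0.93   -0.3477 -0.1191]
 [-0.0006  0.3228 -0.9465]]
```

View pics/s2.png

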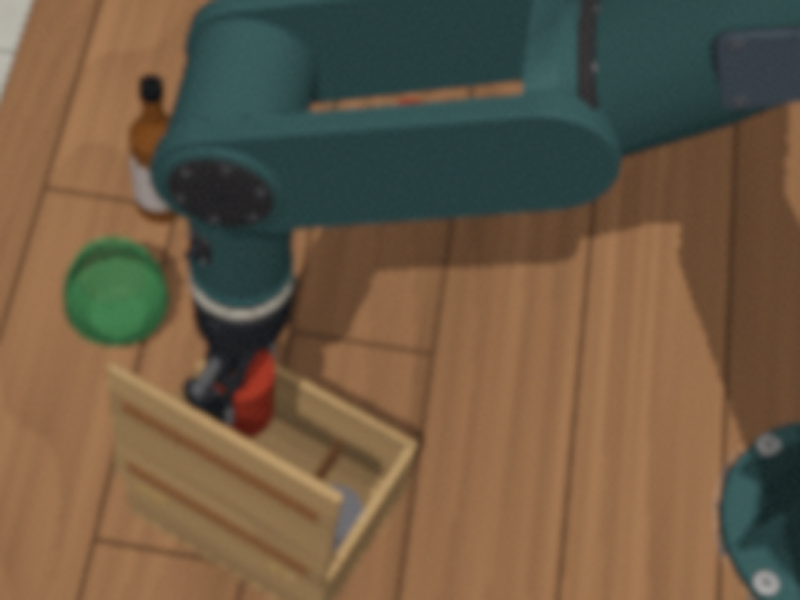

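```bash
python3 -c "
from h import *
d=cams.get_image('scene')
for uv in ((220,190),(290,225),(165,170)):
  o,v=ray(d,uz(uv,(180,60),3.33333))
  for y in (.12,.13,.14): print(uv,o+v*(y-o[1])/v[1])
"
```

```text
(220, 190) [0.5859 0.12   0.5732]
(220, 190) [0.5838 0.13   0.5872]
(220, 190) [0.5817 0.14   0.6012]
(290, 225) [0.5414 0.12   0.5477]
(290, 225) [0.5401 0.13   0.5621]
(290, 225) [0.5389 0.14   0.5766]
(165, 170) [0.6199 0.12   0.585 ]
(165, 170) [0.6171 0.13   0.5988]
(165, 170) [0.6144 0.14   0.6125]
```

The wrist axis sits about 0.38 m above the TCP, so the fork stays well above the lid top (0.287). I lower the candle.

>>> play_rows --moves '[{"wx": 0, "wy": 0, "wz": 0, "dx": -4, "dy": -2.5, "dz": 15, "grip": 1}, {"wx": 0, "wy": 0, "wz": 0, "dx": 0, "dy": 0, "dz": 22, "grip": 1}, {"wx": 0, "wy": 0, "wz": 0, "dx": 0, "dy": 0, "dz": 22, "grip": 1}, {"wx": 0, "wy": 0, "wz": 0, "dx": 0, "dy": 0, "dz": 22, "grip": 1}, {"wx": 0, "wy": 0, "wz": 0, "dx": 0, "dy": 0, "dz": 22, "grip": 1}, {"wx": 0, "wy": 0, "wz": 0, "dx": 0, "dy": 0, "dz": 20, "grip": 1}, {"wx": 0, "wy": 0, "wz": 0, "dx": 0, "dy": 0, "dz": 12, "grip": 1}, {"wx": 0, "wy": 0, "wz": 0, "dx": 0, "dy": 0, "dz": 8, "grip": 1}]'

```text
t: 6.67
position: [0.5873, 0.0535, 0.0596]
orientation: [[-0.928, 0.371, -0.003], [0.371, 0.928, -0.0], [0.002, -0.001, -1.0]]
contact_force: [0.5, 0.1, -0.9]
opening: 0.059
grip_force: 65.1
```

>>> play_rows --moves '[{"wx": 0, "wy": 0, "wz": 0, "dx": 0, "dy": 0, "dz": 4, "grip": 1}, {"wx": 0, "wy": 0, "wz": 0, "dx": 0, "dy": 0, "dz": 2, "grip": 1}, {"wx": 0, "wy": 0, "wz": 0, "dx": 0, "dy": 0, "dz": 0, "grip": 1}, {"wx": 0, "wy": 0, "wz": 0, "dx": 0, "dy": 0, "dz": 0, "grip": 1}]'

```text
t: 7.0
position: [0.5891, 0.0547, 0.0562]
orientation: [[-0.929, 0.37, 0.002], [0.37, 0.929, -0.0], [-0.002, 0.0, -1.0]]
contact_force: [-0.1, -0.3, -1.6]
opening: 0.0585
grip_force: 65.2
```

```bash
python3 -c "
from h import *
o=get_obs()
print(o['position'],box(o['position']),o['contact_force'],rel(wld(-.001,-.0345,.0454)))"
```

```text
[0.5891 0.0547 0.0562] [-0.0033 -0.0386  0.0562] [-0.0508 -0.3138 -1.6473] [ 4.0744  2.2673 10.7937]
```

>>> play_rows --moves '[{"wx": 0, "wy": 0, "wz": 0, "dx": 4, "dy": 2, "dz": 3, "grip": 1}, {"wx": 0, "wy": 0, "wz": 0, "dx": 0, "dy": 0, "dz": 3, "grip": 1}, {"wx": 0, "wy": 0, "wz": 0, "dx": 0, "dy": 0, "dz": 2, "grip": 1}, {"wx": 0, "wy": 0, "wz": 0, "dx": 0, "dy": 0, "dz": 1.5, "grip": 1}, {"wx": 0, "wy": 0, "wz": 0, "dx": 0, "dy": 0, "dz": 1, "grip": 1}, {"wx": 0, "wy": 0, "wz": 0, "dx": 0, "dy": 0, "dz": 0, "grip": 1}, {"wx": 0, "wy": 0, "wz": 0, "dx": 0, "dy": 0, "dz": 0, "grip": 1}]'

```text
t: 7.58
position: [0.5852, 0.0583, 0.0454]
orientation: [[-0.929, 0.37, -0.0], [0.37, 0.929, 0.0], [0.0, -0.0, -1.0]]
contact_force: [-2.1, 0.2, 5.4]
opening: 0.0587
grip_force: 65.7
```

>>> play_rows --moves '[{"wx": 0, "wy": 0, "wz": 0, "dx": 0, "dy": 0, "dz": 0, "grip": 0.3}, {"wx": 0, "wy": 0, "wz": 0, "dx": 0, "dy": 0, "dz": 0, "grip": 0.22}, {"wx": 0, "wy": 0, "wz": 0, "dx": 0, "dy": 0, "dz": 0, "grip": 0.15}, {"wx": 0, "wy": 0, "wz": 0, "dx": 0, "dy": 0, "dz": 0, "grip": 0.1}, {"wx": 0, "wy": 0, "wz": 0, "dx": 0, "dy": 0, "dz": 0, "grip": 0.05}, {"wx": 0, "wy": 0, "wz": 0, "dx": 0, "dy": 0, "dz": 0, "grip": 0.05}, {"wx": 0, "wy": 0, "wz": 0, "dx": 0, "dy": 0, "dz": 0, "grip": 0.05}, {"wx": 0, "wy": 0, "wz": 0, "dx": 0, "dy": 0, "dz": 0, "grip": 0.05}]'

```text
t: 8.25
position: [0.5853, 0.0581, 0.0448]
orientation: [[-0.929, 0.37, -0.0], [0.37, 0.929, -0.0], [-0.0, -0.0, -1.0]]
contact_force: [1.2, -0.6, -0.8]
opening: 0.0809
grip_force: 0.0
```

>>> play_rows --moves '[{"wx": 0, "wy": 0, "wz": 0, "dx": 0, "dy": 0, "dz": -5, "grip": 0.05}, {"wx": 0, "wy": 0, "wz": 0, "dx": 0, "dy": 0, "dz": -10, "grip": 0.05}, {"wx": 0, "wy": 0, "wz": 0, "dx": 0, "dy": 0, "dz": -20, "grip": 0.05}, {"wx": 0, "wy": 0, "wz": 0, "dx": 0, "dy": 0, "dz": -25, "grip": 0.05}, {"wx": 0, "wy": 0, "wz": 0, "dx": 0, "dy": 0, "dz": -35, "grip": 0.05}, {"wx": 0, "wy": 0, "wz": 0, "dx": 0, "dy": 0, "dz": -35, "grip": 0.05}, {"wx": 0, "wy": 0, "wz": 0, "dx": 0, "dy": 0, "dz": -35, "grip": 0.05}, {"wx": 0, "wy": 0, "wz": 0, "dx": 0, "dy": 0, "dz": -35, "grip": 0.05}]'

```text
t: 8.92
position: [0.5849, 0.0582, 0.2476]
orientation: [[-0.929, 0.37, 0.001], [0.37, 0.929, -0.0], [-0.001, 0.0, -1.0]]
contact_force: [1.2, 0.1, 0.5]
opening: 0.0811
grip_force: 0.0
```

>>> play_rows --moves '[{"wx": 0, "wy": 0, "wz": 0, "dx": 0, "dy": 0, "dz": -35, "grip": 0.5}, {"wx": 0, "wy": 0, "wz": 0, "dx": 0, "dy": 0, "dz": -35, "grip": 1}, {"wx": 0, "wy": 0, "wz": 0, "dx": 0, "dy": 0, "dz": -35, "grip": 1}, {"wx": 0, "wy": 0, "wz": 0, "dx": 0, "dy": 0, "dz": -20, "grip": 1}, {"wx": 0, "wy": 0, "wz": 0, "dx": 0, "dy": 0, "dz": 0, "grip": 1}]'

```text
t: 9.33
position: [0.5876, 0.0582, 0.377]
orientation: [[-0.929, 0.37, 0.011], [0.37, 0.929, -0.0], [-0.01, 0.004, -1.0]]
contact_force: [0.6, 0.1, 1.2]
opening: 0.0202
grip_force: 0.0
```

Run:
```python
from h import *
o=get_obs(); print(o['position'],o['joint_pos'],box(o['position']))
for n in ('wrist','scene'):
    d=cams.get_image(n); f=d['frame'].astype(int);b,g,r=f[...,0],f[...,1],f[...,2]
    m=((r>90)&(g<.45*r)&(b<.45*r)).astype(np.uint8)
    k,l,st,c=cv2.connectedComponentsWithStats(m)
    for i in range(1,k):
        if st[i,4]>60: 
            mm=l==i; th=cv2.threshold(r[mm].astype(np.uint8),0,255,cv2.THRESH_OTSU)[0]; ys,xs=np.nonzero(mm&(r>th))
            print(n,st[i],box(onz(d,[xs.mean(),ys.mean()],.088)),box(onz(d,c[i],.05)))
    cv2.imwrite(f'pics/{n}3.png',d['frame'])
```

```text
[0.5876 0.0582 0.377 ] [ -1.0414  14.0239  75.6518  -0.0074  89.6905 -69.327 ] [-0.0006 -0.0359  0.377 ]
wrist [ 477   65   35   76 1506] [0.3491 0.0127 0.088 ] [0.3767 0.0093 0.05  ]
wrist [ 235  113   40   44 1362] [-0.0019 -0.0333  0.088 ] [-0.0019 -0.0373  0.05  ]
wrist [   0  136   48   48 1584] [-0.3312 -0.0384  0.088 ] [-0.3805 -0.0695  0.05  ]
scene [296  90  16  13 161] [-0.4371 -0.0649  0.088 ] [-0.4525 -0.0931  0.05  ]
scene [ 179  276   42   39 1015] [0.3526 0.0096 0.088 ] [0.3447 0.0039 0.05  ]
```

View pics/wrist3.png

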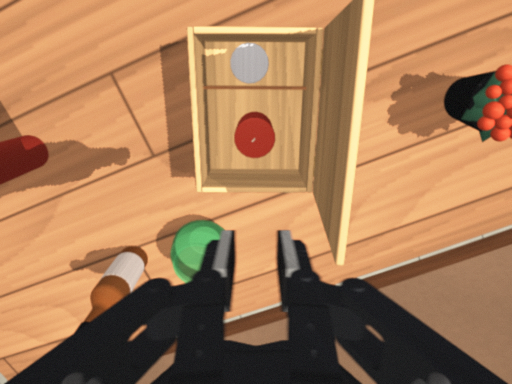

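Candle stands at box (-2,-35) mm, right on target (wrist view (255,135)). The lid is open on the right with its edge along (370,0)–(340,260). Next, with fingers shut, I go over the lid to its outer side and push along its arc.

>>> play_rows --moves '[{"wx": 0, "wy": 0, "wz": 0, "dx": 6, "dy": 20, "dz": 0, "grip": 1}, {"wx": 0, "wy": 0, "wz": 0, "dx": 6, "dy": 26, "dz": 0, "grip": 1}, {"wx": 0, "wy": 0, "wz": 0, "dx": 6, "dy": 26, "dz": 0, "grip": 1}, {"wx": 0, "wy": 0, "wz": 0, "dx": 6, "dy": 26, "dz": 0, "grip": 1}, {"wx": 0, "wy": 0, "wz": 0, "dx": 6, "dy": 26, "dz": 0, "grip": 1}, {"wx": 0, "wy": 0, "wz": 0, "dx": 6, "dy": 26, "dz": 0, "grip": 1}, {"wx": 0, "wy": 0, "wz": 0, "dx": 0, "dy": 0, "dz": 0, "grip": 1}, {"wx": 0, "wy": 0, "wz": 0, "dx": 0, "dy": 0, "dz": 0, "grip": 1}]'

```text
t: 10.1
position: [0.6064, 0.2118, 0.3677]
orientation: [[-0.93, 0.368, -0.004], [0.368, 0.93, -0.001], [0.003, -0.002, -1.0]]
contact_force: [-0.0, 0.0, -0.2]
opening: -0.0001
grip_force: 0.0
```

Run:
```python
from h import *
o=get_obs(); print(box(o['position']),o['opening'],rel(wld(.14,0,.255)))
w=.014;r=.15
th=np.arange(1.5,-.001,-.075); P=np.array([[.085-r*np.cos(t)+.008*np.sin(t)+w,.105+r*np.sin(t)+.008*np.cos(t)] for t in th])*1000
for t,p,q in zip(th,P,np.vstack([P[:1],P[:-1]])): print(round(t,3),p.round(1),(p-q).round(1))
```

```text
[0.1491 0.0036 0.3677] -0.00011634598429583139 [ -3.8835  -8.838  112.6824]
1.5 [ 96.4 255.2] [0. 0.]
1.425 [ 85.1 254.6] [-11.2  -0.6]
1.35 [ 74.  253.1] [-11.2  -1.5]
1.275 [ 62.9 250.8] [-11.   -2.3]
1.2 [ 52.1 247.7] [-10.8  -3.1]
1.125 [ 41.5 243.8] [-10.6  -3.9]
1.05 [ 31.3 239.1] [-10.2  -4.7]
0.975 [ 21.4 233.6] [-9.9 -5.4]
0.9 [ 12.  227.5] [-9.4 -6.2]
0.825 [  3.1 220.6] [-8.9 -6.9]
0.75 [ -5.3 213.1] [-8.4 -7.5]
0.675 [-13.1 205. ] [-7.8 -8.1]
0.6 [-20.3 196.3] [-7.2 -8.7]
0.525 [-26.8 187.1] [-6.5 -9.2]
0.45 [-32.6 177.4] [-5.8 -9.7]
0.375 [-37.6 167.4] [ -5.1 -10.1]
0.3 [-41.9 157. ] [ -4.3 -10.4]
0.225 [-45.4 146.3] [ -3.5 -10.7]
0.15 [-48.1 135.3] [ -2.7 -10.9]
0.075 [-50.  124.2] [ -1.9 -11.1]
0.0 [-51. 113.] [ -1.  -11.2]
```

>>> play_rows --moves '[{"wx": 0, "wy": 0, "wz": 0, "dx": -3, "dy": -2, "dz": 20, "grip": 1}, {"wx": 0, "wy": 0, "wz": 0, "dx": 0, "dy": -2, "dz": 25, "grip": 1}, {"wx": 0, "wy": 0, "wz": 0, "dx": 0, "dy": -2, "dz": 25, "grip": 1}, {"wx": 0, "wy": 0, "wz": 0, "dx": 0, "dy": -2, "dz": 22, "grip": 1}, {"wx": 0, "wy": 0, "wz": 0, "dx": 0, "dy": -1, "dz": 20, "grip": 1}, {"wx": 0, "wy": 0, "wz": 0, "dx": 0, "dy": 0, "dz": 0, "grip": 1}, {"wx": 0, "wy": 0, "wz": 0, "dx": 0, "dy": 0, "dz": 0, "grip": 1}, {"wx": 0, "wy": 0, "wz": 0, "dx": 0, "dy": 0, "dz": 0, "grip": 1}]'

```text
t: 10.77
position: [0.6073, 0.2008, 0.2587]
orientation: [[-0.929, 0.371, 0.001], [0.371, 0.929, -0.0], [-0.001, 0.0, -1.0]]
contact_force: [1.4, 0.3, 0.4]
opening: 0.0001
grip_force: 0.0
```

Run:
```python
from h import *
o=get_obs(); print(box(o['position']),o['contact_force'],rel(wld(.0964,0,.255)))
```

```text
[ 0.1392 -0.0014  0.2587] [1.3632 0.3202 0.4311] [  1.3286 -42.7784   3.7017]
```

>>> play_rows --moves '[{"wx": 0, "wy": 0, "wz": 0, "dx": 1, "dy": -6, "dz": 1, "grip": 1}, {"wx": 0, "wy": 0, "wz": 0, "dx": 0, "dy": -6, "dz": 1, "grip": 1}, {"wx": 0, "wy": 0, "wz": 0, "dx": 0, "dy": -6, "dz": 1, "grip": 1}, {"wx": 0, "wy": 0, "wz": 0, "dx": 0, "dy": -5, "dz": 0.5, "grip": 1}, {"wx": 0, "wy": 0, "wz": 0, "dx": 0, "dy": -5, "dz": 0, "grip": 1}, {"wx": 0, "wy": 0, "wz": 0, "dx": 0, "dy": -5, "dz": 0, "grip": 1}, {"wx": 0, "wy": 0, "wz": 0, "dx": 0, "dy": -5, "dz": 0, "grip": 1}, {"wx": 0, "wy": 0, "wz": 0, "dx": 0, "dy": -5, "dz": 0, "grip": 1}]'

```text
t: 11.43
position: [0.5898, 0.1613, 0.2544]
orientation: [[-0.929, 0.37, 0.0], [0.37, 0.929, -0.0], [-0.0, -0.0, -1.0]]
contact_force: [-0.7, 0.6, 0.3]
opening: 0.0003
grip_force: 0.0
```

>>> play_rows --moves '[{"wx": 0, "wy": 0, "wz": 0, "dx": 0, "dy": -5.6, "dz": 0.3, "grip": 1}, {"wx": 0, "wy": 0, "wz": 0, "dx": 0, "dy": -5.6, "dz": 0.3, "grip": 1}, {"wx": 0, "wy": 0, "wz": 0, "dx": 0, "dy": -5.6, "dz": 0.7, "grip": 1}, {"wx": 0, "wy": 0, "wz": 0, "dx": 0, "dy": -5.6, "dz": 0.7, "grip": 1}, {"wx": 0, "wy": 0, "wz": 0, "dx": 0, "dy": -5.5, "dz": 1.2, "grip": 1}, {"wx": 0, "wy": 0, "wz": 0, "dx": 0, "dy": -5.5, "dz": 1.2, "grip": 1}]'

```text
t: 11.93
position: [0.5776, 0.1303, 0.25]
orientation: [[-0.929, 0.37, 0.0], [0.37, 0.929, -0.0], [-0.0, 0.0, -1.0]]
contact_force: [-0.2, 2.2, 3.0]
opening: -0.0001
grip_force: 1.0
```

Run:
```python
from h import *
o=get_obs(); print(box(o['position']),o['contact_force'],o['contact_force']@X,rel(wld(.0629,0,.2508)))
d=cams.get_image('scene'); a=d['frame'][80:260,170:390]
cv2.imwrite('pics/s4.png',cv2.resize(a,None,fx=3.3,fy=3.3,interpolation=cv2.INTER_CUBIC))
```

```text
[0.0627 0.0001 0.25  ] [-0.151   2.1903  3.0172] 1.9789299316419642 [-0.0831  0.2265 -0.846 ]
```

View pics/s4.png

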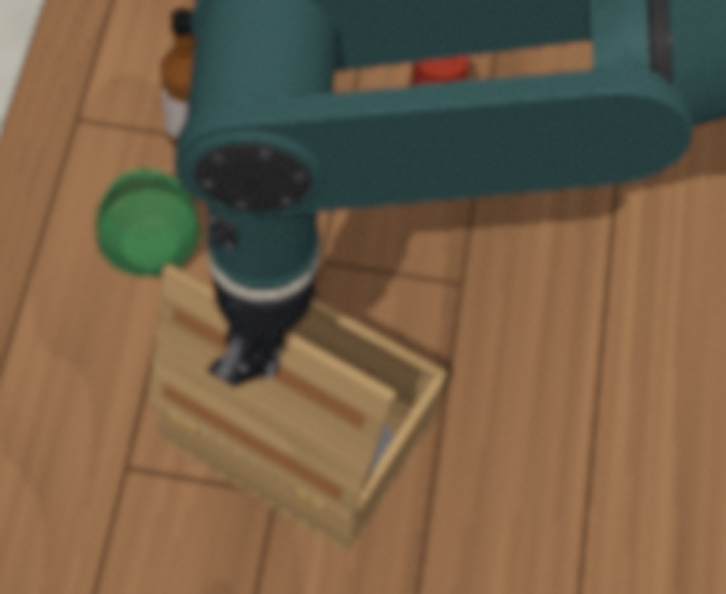

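Scene view: fingertips on the outer face near (240,375) and the lid leaning in. I continue the arc.

>>> play_rows --moves '[{"wx": 0, "wy": 0, "wz": 0, "dx": 0, "dy": -5.4, "dz": 1.1, "grip": 1}, {"wx": 0, "wy": 0, "wz": 0, "dx": 0, "dy": -5.4, "dz": 1.2, "grip": 1}, {"wx": 0, "wy": 0, "wz": 0, "dx": 0, "dy": -5.3, "dz": 1.9, "grip": 1}, {"wx": 0, "wy": 0, "wz": 0, "dx": 0, "dy": -5.3, "dz": 2, "grip": 1}, {"wx": 0, "wy": 0, "wz": 0, "dx": 0, "dy": -5.1, "dz": 2.3, "grip": 1}, {"wx": 0, "wy": 0, "wz": 0, "dx": 0, "dy": -5.1, "dz": 2.4, "grip": 1}, {"wx": 0, "wy": 0, "wz": 0, "dx": 0, "dy": -5, "dz": 2.7, "grip": 1}, {"wx": 0, "wy": 0, "wz": 0, "dx": 0, "dy": -4.9, "dz": 2.7, "grip": 1}]'

```text
t: 12.65
position: [0.5621, 0.0916, 0.2334]
orientation: [[-0.929, 0.37, 0.0], [0.37, 0.929, -0.0], [-0.0, -0.0, -1.0]]
contact_force: [-0.0, 1.1, 3.0]
opening: -0.0
grip_force: 0.9
```

>>> play_rows --moves '[{"wx": 0, "wy": 0, "wz": 0, "dx": 0, "dy": -4.7, "dz": 3.1, "grip": 1}, {"wx": 0, "wy": 0, "wz": 0, "dx": 0, "dy": -4.7, "dz": 3.1, "grip": 1}, {"wx": 0, "wy": 0, "wz": 0, "dx": 0, "dy": -4.5, "dz": 3.4, "grip": 1}, {"wx": 0, "wy": 0, "wz": 0, "dx": 0, "dy": -4.4, "dz": 3.5, "grip": 1}, {"wx": 0, "wy": 0, "wz": 0, "dx": 0, "dy": -4.2, "dz": 3.7, "grip": 1}, {"wx": 0, "wy": 0, "wz": 0, "dx": 0, "dy": -4.2, "dz": 3.8, "grip": 1}, {"wx": 0, "wy": 0, "wz": 0, "dx": 0, "dy": -3.9, "dz": 4, "grip": 1}, {"wx": 0, "wy": 0, "wz": 0, "dx": 0, "dy": -3.9, "dz": 4.1, "grip": 1}]'

```text
t: 13.32
position: [0.5493, 0.0597, 0.2044]
orientation: [[-0.929, 0.37, -0.0], [0.37, 0.929, -0.0], [0.0, -0.0, -1.0]]
contact_force: [0.9, 0.0, 2.0]
opening: -0.0001
grip_force: 0.7
```

Run:
```python
from h import *
o=get_obs(); print(box(o['position']),o['contact_force'],rel(wld(-.0131,0,.205)))
```

```text
[-0.0133  0.0003  0.2044] [0.9301 0.0433 2.0478] [-0.2956  0.2356 -0.5569]
```

>>> play_rows --moves '[{"wx": 0, "wy": 0, "wz": 0, "dx": 0, "dy": -3.6, "dz": 4.3, "grip": 1}, {"wx": 0, "wy": 0, "wz": 0, "dx": 0, "dy": -3.6, "dz": 4.4, "grip": 1}, {"wx": 0, "wy": 0, "wz": 0, "dx": 0, "dy": -3.3, "dz": 4.6, "grip": 1}, {"wx": 0, "wy": 0, "wz": 0, "dx": 0, "dy": -3.2, "dz": 4.6, "grip": 1}, {"wx": 0, "wy": 0, "wz": 0, "dx": 0, "dy": -2.9, "dz": 4.8, "grip": 1}, {"wx": 0, "wy": 0, "wz": 0, "dx": 0, "dy": -2.9, "dz": 4.9, "grip": 1}, {"wx": 0, "wy": 0, "wz": 0, "dx": 0, "dy": -2.6, "dz": 5, "grip": 1}, {"wx": 0, "wy": 0, "wz": 0, "dx": 0, "dy": -2.5, "dz": 5, "grip": 1}]'

```text
t: 13.98
position: [0.5402, 0.037, 0.1667]
orientation: [[-0.929, 0.37, -0.0], [0.37, 0.929, -0.0], [0.0, -0.0, -1.0]]
contact_force: [-0.5, -0.4, 1.2]
opening: 0.0001
grip_force: 0.6
```

>>> play_rows --moves '[{"wx": 0, "wy": 0, "wz": 0, "dx": 0, "dy": -2.2, "dz": 5.2, "grip": 1}, {"wx": 0, "wy": 0, "wz": 0, "dx": 0, "dy": -2.1, "dz": 5.2, "grip": 1}, {"wx": 0, "wy": 0, "wz": 0, "dx": 0, "dy": -1.8, "dz": 5.3, "grip": 1}, {"wx": 0, "wy": 0, "wz": 0, "dx": 0, "dy": -1.7, "dz": 5.3, "grip": 1}, {"wx": 0, "wy": 0, "wz": 0, "dx": 0, "dy": -1.4, "dz": 5.4, "grip": 1}, {"wx": 0, "wy": 0, "wz": 0, "dx": 0, "dy": -1.3, "dz": 5.4, "grip": 1}, {"wx": 0, "wy": 0, "wz": 0, "dx": 0, "dy": -1, "dz": 4.5, "grip": 1}, {"wx": 0, "wy": 0, "wz": 0, "dx": 0, "dy": -0.5, "dz": 3, "grip": 1}]'

```text
t: 14.65
position: [0.5359, 0.0261, 0.1273]
orientation: [[-0.929, 0.37, -0.0], [0.37, 0.929, -0.0], [0.0, -0.0, -1.0]]
contact_force: [0.5, -0.8, 1.3]
opening: -0.0002
grip_force: 0.5
```

>>> play_rows --moves '[{"wx": 0, "wy": 0, "wz": 0, "dx": 0, "dy": 0, "dz": 2, "grip": 1}, {"wx": 0, "wy": 0, "wz": 0, "dx": 0, "dy": 0, "dz": 2, "grip": 1}, {"wx": 0, "wy": 0, "wz": 0, "dx": 0, "dy": 0, "dz": 2, "grip": 1}, {"wx": 0, "wy": 0, "wz": 0, "dx": 0, "dy": 0, "dz": 2, "grip": 1}, {"wx": 0, "wy": 0, "wz": 0, "dx": 0, "dy": 0, "dz": 0, "grip": 1}, {"wx": 0, "wy": 0, "wz": 0, "dx": 0, "dy": 0, "dz": 0, "grip": 1}]'

```text
t: 15.15
position: [0.536, 0.0263, 0.1199]
orientation: [[-0.929, 0.37, -0.0], [0.37, 0.929, 0.0], [0.0, 0.0, -1.0]]
contact_force: [-0.2, -0.7, -0.3]
opening: -0.0001
grip_force: 0.0
```

>>> play_rows --moves '[{"wx": 0, "wy": 0, "wz": 0, "dx": 0, "dy": 0, "dz": 2, "grip": 1}, {"wx": 0, "wy": 0, "wz": 0, "dx": 0, "dy": 0, "dz": 2, "grip": 1}, {"wx": 0, "wy": 0, "wz": 0, "dx": 0, "dy": 0, "dz": 2, "grip": 1}, {"wx": 0, "wy": 0, "wz": 0, "dx": 0, "dy": 0, "dz": 0.5, "grip": 1}, {"wx": 0, "wy": 0, "wz": 0, "dx": 0, "dy": 0, "dz": 0, "grip": 1}, {"wx": 0, "wy": 0, "wz": 0, "dx": 0, "dy": 0, "dz": 0, "grip": 1}]'

```text
t: 15.65
position: [0.5361, 0.0261, 0.1135]
orientation: [[-0.929, 0.37, 0.0], [0.37, 0.929, -0.0], [-0.0, -0.0, -1.0]]
contact_force: [-0.7, -0.6, 2.4]
opening: -0.0001
grip_force: 1.0
```

>>> play_rows --moves '[{"wx": 0, "wy": 0, "wz": 0, "dx": 0, "dy": 0, "dz": 0.5, "grip": 1}, {"wx": 0, "wy": 0, "wz": 0, "dx": 0, "dy": 0, "dz": 0.5, "grip": 1}, {"wx": 0, "wy": 0, "wz": 0, "dx": 0, "dy": 0, "dz": 0, "grip": 1}, {"wx": 0, "wy": 0, "wz": 0, "dx": 0, "dy": 0, "dz": 0, "grip": 1}]'

```text
t: 15.98
position: [0.5361, 0.0261, 0.1135]
orientation: [[-0.929, 0.37, 0.0], [0.37, 0.929, -0.0], [-0.001, -0.0, -1.0]]
contact_force: [-2.4, -0.1, 11.6]
opening: -0.0003
grip_force: 5.5
```

The lid is seated: z stays at 0.1135 while the force rises. I back off upward.

>>> play_rows --moves '[{"wx": 0, "wy": 0, "wz": 0, "dx": 0, "dy": 0, "dz": -3, "grip": 1}, {"wx": 0, "wy": 0, "wz": 0, "dx": 0, "dy": 0, "dz": -10, "grip": 1}, {"wx": 0, "wy": 0, "wz": 0, "dx": 0, "dy": 0, "dz": -20, "grip": 1}, {"wx": 0, "wy": 0, "wz": 0, "dx": 0, "dy": 0, "dz": -30, "grip": 1}, {"wx": 0, "wy": 0, "wz": 0, "dx": 0, "dy": 0, "dz": -30, "grip": 1}, {"wx": 0, "wy": 0, "wz": 0, "dx": 0, "dy": 0, "dz": -20, "grip": 1}, {"wx": 0, "wy": 0, "wz": 0, "dx": 0, "dy": 0, "dz": 0, "grip": 1}, {"wx": 0, "wy": 0, "wz": 0, "dx": 0, "dy": 0, "dz": 0, "grip": 1}]'

```text
t: 16.65
position: [0.5369, 0.0262, 0.2271]
orientation: [[-0.929, 0.37, 0.003], [0.37, 0.929, -0.0], [-0.003, 0.001, -1.0]]
contact_force: [-0.9, 0.5, -0.2]
opening: -0.0001
grip_force: 0.0
```

Run:
```python
from h import *
d=cams.get_image('scene'); a=d['frame'][80:260,170:390]
cv2.imwrite('pics/s5.png',cv2.resize(a,None,fx=3.3,fy=3.3,interpolation=cv2.INTER_CUBIC))
```

```text
(no output)
```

View pics/s5.png

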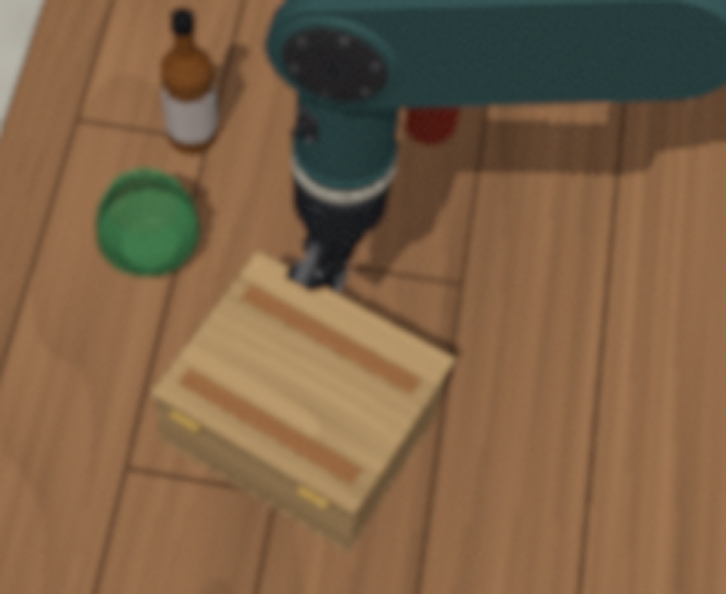

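The lid lies flat on the box (corners (258,255), (455,360), (350,515), (155,395)) and the gripper is clear of it.

```bash
python3 -c "
from workcell import close_job
print(close_job())"
```

```text
the job is handed in; nothing more can be done
None
```

The short candle stands near the centre of the large compartment, measured about 2 mm off before the lid came down, the lid is lowered fully closed, and the job is handed in; the judging result was not shown to me.

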